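Hang the flour scoop on the free hook inside the low utensil cabinet

ROBOT

A 6-joint arm with a two-finger parallel gripper is mounted at the origin on the work surface. World frame = base frame: x ahead of the robot, y to its left, z up, the work surface at z = 0. Lengths are in m, angles in rad, forces in N, time in s.
With the tool pointing down it reaches from about 0.4 to 0.825 m from the base axis. Payload 7 kg.
Tool frame: the origin (TCP) lies where the fingers leave the gripper's body, on its centre line; the fingertips stand 73 mm ahead of it and the grasp point (between the pads) lies 54 mm ahead of it; z points along the fingers, y is the direction in which the jaws open and shut (so a half turn about z gives the same grasp; the last joint's range is limited). The gripper opens to 85 mm and grips with 20 to 120 N. Pads are 22 mm wide; open, the fingers measure 114 mm over their backs; the gripper's body (76 mm by 85 mm) begins 54 mm behind the grasp point. The pads swing forward as they close: fully open they stand 13 mm farther back than shut.
Start: joints at [-1.06, 0.359, 0.012, 0, -1.224, -0.288], TCP at [0.149, -0.658, 0.304] pointing down, gripper open.
Joint ranges: [-3.07, 3.07], [-1.43, 2.12], [-1.02, 1.25], [-3.03, 1.67], [-3.05, -0], [-3.03, 3.03]. Speed limits (rad/s): [2.39, 2.39, 3.01, 3.14, 3.14, 3.14].

INTERFACE

Orientations are given as a rotation vector (axis times angle).
In Python, from station import env, optics gives the robot as it stands.
- The arm moves only by the shell command python3 -m crank 'ROWS' [FORCE]. ROWS is JSON, one flat list of numbers, 5 for each row, row after row: the gripper's target within -1 to 1 (shut at 1, half-way at 0, fully open at -1), then the shift along the tool's x, y, z in mm, then the turn about the tool's z in degrees. In form: [jaw, x, y, z, roll, jaw, x, y, z, roll, ...]. A call has 1 to 20 rows; each row shifts and turns the commanded pose from where the row before left it, along the tool's axes as they then stand; what a row does not reach is not made up. A row lasts 1/10 s, in which the tool goes at most 50 mm and 8.59 degrees, less where a joint would pass 70% of its speed; a pose out of reach is approached as far as the arm can. A call with a gripper value outside its range is refused whole. The fingers move at their own pace and stop on an object; FORCE is the grip in N (left out, the last holds). Time passes only in rows, so rows that do not move let the fingers close. It gives the time, the measured TCP pose, the force and the opening at its end, in the units of the state.
- env.sense(): the state, without advancing time (a new reading comes with each control period).
- optics.camera(name): name is "scene" or "top" or "wrist"; returns a dict with "frame" (400x640x3 uint8, blue, green, red), "intrinsics" (3x3 intrinsics, pixels), "rvec" (rotation vector, rad) and "tvec" (3), from world to camera coordinates, as OpenCV has them; the wrist camera has in their place "tool_from_camera" (4x4, takes a point from camera to tool coordinates, whose origin is the TCP and whose axes are the flange's). Camera axes: x right, y down, z forward; pixel columns grow to the right and rows downward; lengths in m; the calibration is good to about 2 mm. The wrist camera is an equidistant fisheye: a pixel r from the principal point sees the ray r / f radians off the axis. A picture is of the moment at which its call begins: read the wrist's pose just before it. There is no depth.
- env.close_job(): hands the job in, once; it reports no verdict.
The state is a dict: "time": time; "joint_pos": joint angles; "joint_velocities": joint speeds; "effort": joint torques, N m; "tcp_pos": TCP position; "orientation": TCP orientation; "ft_force": force on the tool from outside, world axes, zero at the start; "ft_torque": the same for the moment, N m; "width": finger opening in m.
Only numpy, scipy, OpenCV 4.12 (cv2) and the standard library are available. Lean on these libraries where they do the work, as an engineer would, in place of code of your own. Each camera call takes 0.05 s, during which the arm holds its last target. There are 200 camera calls.

TASK

Pick up the flour scoop lying on the bench and hang it by the ring at its handle's end on the free hook under the roof of the low steel utensil cabinet, next to the scraper that already hangs there. Leave it hanging by its ring and still on the hook, mouth down, and leave the other things on the bench where they are.

Things in the scene. Friction and masses are not known exactly. Their poses are not given: they have to be found in the camera images.
- scoop_grip (a point): Flour scoop, 197 mm long, 0.3 kg: boxy steel bowl, white handle, wire ring at its end. Point: best grasp, mid handle section, 24 mm above the bench as it lies. x along handle to the ring, z up as it lies. Handle 20 wide (y), 24 high (z), from x -27 to +63; bowl x -82 to -27, 60 wide, z -24 to +21; centre of mass near x -35 in the bowl.
- scoop_ring (a point): Centre of the scoop's hanging ring, 88 mm from scoop_grip along its x; same axes. Ring of 8 mm round wire lying in the scoop's x-y plane (hole along z): 38 mm clear inside, 54 mm outside. Let go on the hook with the handle aslant, the scoop swings down to hang and comes to rest in about 2.5 s.
- hook_seat (a point): Free hook, 10 mm round bar bent to a V. Point: centre of the bend, its lowest place, 220 mm above the bench. x level into the cabinet from its open front, y left, z up. Bar: from the bend rises 30 degrees to its plate at x +45; to the front rises 45 degrees to the tip at x -30, z +30. Roof: front edge at x -100, underside at z +90. It is 80 mm left or right of the cabinet's middle.
- cabinet: Fixed steel cabinet, 180 deep, 360 wide, 322 high, open front (-x) and back; 6 mm side walls, 8 mm floor, roof of 12 mm thick slats, underside 310 above the bench. Origin on the bench, mid width; front edges at x -100, rear at +80; hook rail at x +60, 246 up; a lower back rail (front face x +24, 45 to 95 up) steadies what hangs. Hooks at y +80 and -80, one carries a fixed scraper 90 wide.
- bowl: Steel mixing bowl, 150 mm across, 70 mm high, loose bystander. Origin under its middle.
- jar: White jar, 72 mm across, 120 mm high, loose bystander. Origin under its middle.
- loaf_tin: Dark loaf tin, 100 x 180 mm, 65 mm high, loose bystander. Origin under its middle.
- rolling_pin: Wooden rolling pin, 360 mm long along its y axis, 60 mm thick, loose bystander. Origin under its middle.
- scraper: Bench scraper lying flat, steel blade with wooden grip, 120 mm wide, 25 mm high, loose bystander. Origin under its wooden grip.
Mind the look-alikes: they are no part of the job. What is shaped like the part that bears scoop_grip but blue is not meant.

How it is judged:
At the end, for the whole second after the job is handed in: The scoop hangs by its ring on the free hook: ring centre within 20 mm sideways of its bend, 25 mm below to 20 mm above, 35 mm in front to 45 mm behind; handle within 20 degrees of vertical, ring on top, weight on the hook, at rest (angle between scoop_ring's own x axis and vertical below 0.35 rad and x of scoop_ring in the frame of hook_seat between -0.035 and 0.045 m and y of scoop_ring in the frame of hook_seat between -0.02 and 0.02 m and z of scoop_ring in the frame of hook_seat between -0.025 and 0.02 m and contact force between scoop and hook above 0.8 N and linear speed of scoop below 0.06 m/s and angular speed of scoop below 0.6 rad/s); the robot touches nothing.
It fails at once if a loose bystander was shifted by more than 30 mm (distance of any of bowl, jar, loaf_tin, rolling_pin, scraper from where it was at the start of the episode above 0.03 m).
It also fails if it takes over 54 s, if anything falls off the work surface, if the arm or the gripper's body presses on something with over 40 N, if the wrist force passes 120 N, or if a joint passes its speed limit or range.

## Working session

There is one attempt and no reset: what is moved stays moved. The work goes in short steps, Python scripts to look and compute and a shell command to move; the robot and the scene stay as the last step left them, time stands still between calls to the robot, and variables do not carry over. Pictures are saved under pics/ and viewed, about 8 in all and at most 12, crops included, and the job is handed in when it is done.

```bash
mkdir -p pics; ls; python3 - <<'E'
from station import env, optics
import cv2,numpy as np,pickle
s=env.sense();print(s)
d={}
for n in ["scene","top","wrist"]:
    c=optics.camera(n);d[n]=c;cv2.imwrite(f"pics/{n}0.png",c["frame"])
    print(n,{k:np.round(v,4).tolist() for k,v in c.items() if k!="frame"})
pickle.dump((s,d),open("d0.pkl","wb"))
cv2.imwrite("pics/st0.png",np.hstack([cv2.resize(d[n]["frame"],None,fx=.625,fy=.625) for n in ["scene","wrist"]]))
E
```

```text
pics
{'time': 0.0, 'joint_pos': array([-1.05990406e+00,  3.59411488e-01,  1.10713282e-02, -3.37588079e-04,
       -1.22410807e+00, -2.88099966e-01]), 'joint_velocities': array([ 1.33218128e-03,  1.17621192e-03, -3.31499270e-04,  6.13987314e-05,
       -1.24439530e-03,  1.23727329e-03]), 'effort': array([ 4.16431421e-04, -5.83323312e+01,  2.93413532e+01,  6.93624169e+00,
       -6.09413037e-03,  2.34474089e-05]), 'tcp_pos': array([ 0.14904793, -0.65797424,  0.30295536]), 'orientation': array([ 3.49019506e-01, -3.12179171e+00, -2.58411349e-03]), 'ft_force': array([ 0.1940753 ,  0.2563276 , -0.06741691]), 'ft_torque': array([0.00561593, 0.0005182 , 0.01487329]), 'width': 0.08558925790732343}
scene {'intrinsics': [[503.9281, 0.0, 319.2708], [0.0, 503.9281, 198.7515], [0.0, 0.0, 1.0]], 'rvec': [2.5015, 0.6786, -0.2128], 'tvec': [-0.4111, -0.1661, 2.0461]}
top {'intrinsics': [[472.6025, 0.0, 322.6561], [0.0, 472.6025, 200.3743], [0.0, 0.0, 1.0]], 'rvec': [2.1438, -2.1661, 0.1876], 'tvec': [-0.0623, 0.5132, 1.5127]}
wrist {'intrinsics': [[309.7069, 0.0, 325.0825], [0.0, 309.7069, 196.1169], [0.0, 0.0, 1.0]], 'tool_from_camera': [[0.0009, -0.9555, -0.295, 0.075], [1.0, 0.0011, -0.0004, 0.0001], [0.0007, -0.295, 0.9555, -0.0692], [0.0, 0.0, 0.0, 1.0]]}
```

View pics/scene0.png

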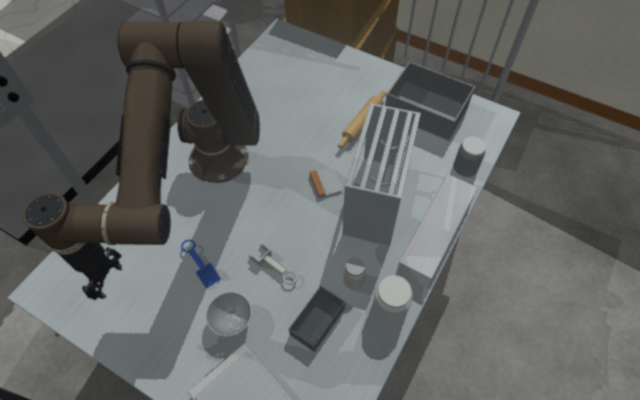

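View pics/top0.png

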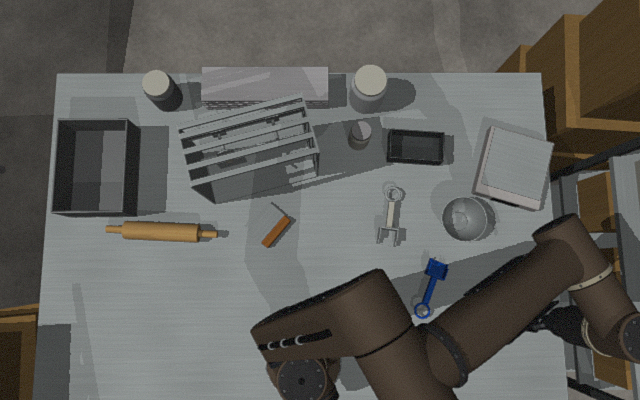

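Two candidates: the white/steel scoop (top 391,215; scene 270,265) and the blue one (top 430,288; scene 200,262). The white one fits, since the task excludes blue. The cabinet's roof slats are at top (250,150). The front seems to face the robot, so I'll check that in enlarged crops.

```bash
python3 - <<'E'
import cv2,numpy as np
t=cv2.imread("pics/top0.png");s=cv2.imread("pics/scene0.png")
R=lambda im,x,y,w,h,W,H:cv2.resize(im[y:y+h,x:x+w],(W,H),interpolation=cv2.INTER_CUBIC)
a=R(t,170,85,160,120,400,300);a2=R(t,360,175,64,80,240,300)
b=R(s,335,95,100,150,200,300);b2=R(s,240,235,70,60,350,300)
out=np.zeros((600,800,3),np.uint8)
out[:300,:400]=a;out[:300,400:640]=a2;out[300:,:200]=b;out[300:,200:550]=b2
w=cv2.resize(cv2.imread("pics/wrist0.png"),(250,156));out[300:456,550:]=w
cv2.imwrite("pics/c1.png",out)
E
```

```text
(no output)
```

View pics/c1.png

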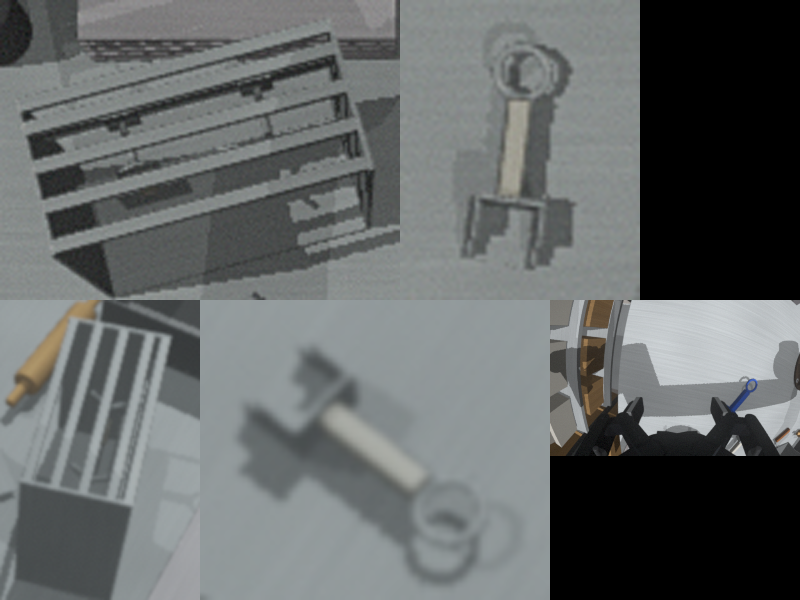

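The crop confirms the white-handled steel scoop, with its ring at top about (399,194) and its bowl towards the robot. The cabinet's hook brackets lie near the far side at top (219,136) and (272,121), so the open front faces the robot. Next I measure from both views.

```bash
cat >h.py <<'E'
import cv2,numpy as np,pickle
from scipy.spatial.transform import Rotation as Ro
def ray(c,p):
    R=cv2.Rodrigues(np.array(c["rvec"]))[0];t=np.array(c["tvec"]).ravel();K=np.array(c["intrinsics"])
    d=R.T@np.linalg.inv(K)@[p[0],p[1],1];return -R.T@t,d/np.linalg.norm(d)
def wray(c,s,p):
    K=np.array(c["intrinsics"]);T=np.array(c["tool_from_camera"])
    v=(np.array(p)-K[:2,2])/K[0,0];r=np.hypot(*v);d=np.r_[v/r*np.sin(r),np.cos(r)] if r>0 else np.r_[0,0,1.]
    R=Ro.from_rotvec(s["orientation"]).as_matrix()
    return s["tcp_pos"]+R@T[:3,3],R@T[:3,:3]@d
def wpix(c,s,X):
    K=np.array(c["intrinsics"]);T=np.array(c["tool_from_camera"]);R=Ro.from_rotvec(s["orientation"]).as_matrix()
    q=T[:3,:3].T@(R.T@(np.array(X)-s["tcp_pos"])-T[:3,3]);r=np.arctan2(np.hypot(q[0],q[1]),q[2]);return K[:2,2]+K[0,0]*r*q[:2]/np.hypot(q[0],q[1])
def pix(c,X): return cv2.projectPoints(np.float64([X]),np.array(c["rvec"]),np.array(c["tvec"]),np.array(c["intrinsics"]),None)[0].ravel()
def onz(r,z): o,d=r;return o+d*(z-o[2])/d[2]
def tri(*rs):
    A=0;b=0
    for o,d in rs: P=np.eye(3)-np.outer(d,d);A=A+P;b=b+P@o
    X=np.linalg.solve(A,b);return X,max(np.linalg.norm((np.eye(3)-np.outer(d,d))@(X-o)) for o,d in rs)
E
python3 - <<'E'
from h import *
s,d=pickle.load(open("d0.pkl","rb"));T,S=d["top"],d["scene"]
np.set_printoptions(precision=4,suppress=True)
H={}
for n,(x,y,w,h) in {"top":(375,180,40,70),"scene":(245,240,60,60)}.items():
    f=d[n]["frame"][y:y+h,x:x+w].astype(int);m=((f[...,2]-f[...,0])>8)&(f[...,2]>110)
    m=m.astype(np.uint8);k,l,st,ce=cv2.connectedComponentsWithStats(m);i=1+st[1:,4].argmax()
    ys,xs=np.nonzero(l==i);r=cv2.minAreaRect(np.float32(np.c_[xs+x,ys+y]));v=cv2.fitLine(np.float32(np.c_[xs+x,ys+y]),cv2.DIST_L2,0,.01,.01).ravel()
    print(n,st[i],r,v);H[n]=(ce[i]+[x,y])
print("handle tri",tri(ray(T,H["top"]),ray(S,H["scene"])),"top@36",onz(ray(T,H["top"]),.036))
# ring: holes / edges
print("ring",tri(ray(T,(360+523/3.75-400/3.75,175+70/3.75)),ray(S,(240+(447-200)/5,235+(513-300)/5))), "top@24",onz(ray(T,(360+123/3.75,175+70/3.75)),.024))
c={"FL":((190,185.5),(371,104)),"FR":((315,151),(345,187.5)),"RL":((177,126),(420,113.5)),"RR":((301,94),(401,198))}
for k,(a,b) in c.items(): print(k,tri(ray(T,a),ray(S,b)),"top@.322",onz(ray(T,a),.322)[:2],onz(ray(S,b),.322)[:2])
E
```

```text
top [ 11  22   9  25 132] ((389.9709777832031, 213.99658203125), (5.433117866516113, 24.770343780517578), 6.709837436676025) [  0.1179  -0.993  390.0985 213.8712]Traceback (most recent call last):
  File "<stdin>", line 7, in <module>
ValueError: attempt to get argmax of an empty sequence
```

```bash
cat > m.py <<'E'
from h import *
s,d=pickle.load(open("d0.pkl","rb"));T,S=d["top"],d["scene"]
np.set_printoptions(precision=4,suppress=True)
H={}
for n,(x,y,w,h) in {"top":(375,180,40,70),"scene":(245,240,60,60)}.items():
    f=d[n]["frame"][y:y+h,x:x+w].astype(int);q=f[...,2]-f[...,0];bg=np.median(q)
    m=((q-bg)>9)&(f[...,2]>100)
    m=m.astype(np.uint8);k,l,st,ce=cv2.connectedComponentsWithStats(m);i=1+st[1:,4].argmax()
    ys,xs=np.nonzero(l==i);P=np.float32(np.c_[xs+x,ys+y]);print(n,bg,st[i],np.round(cv2.minAreaRect(P)[1],1),cv2.fitLine(P,cv2.DIST_L2,0,.01,.01).ravel())
    H[n]=np.array(cv2.minAreaRect(P)[0])
print(H);print("handle tri",tri(ray(T,H["top"]),ray(S,H["scene"])),"top@36",onz(ray(T,H["top"]),.036),"scene@30",onz(ray(S,H["scene"]),.03))
a,b=(360+123/3.75,175+70/3.75),(240+(447-200)/5,235+(513-300)/5)
print("ring",tri(ray(T,a),ray(S,b)), "top@24",onz(ray(T,a),.024))
c={"FL":((190,185.5),(371,104)),"FR":((315,151),(345,187.5)),"RL":((177,126),(420,113.5)),"RR":((301,94),(401,198))}
for k,(a,b) in c.items(): print(k,tri(ray(T,a),ray(S,b)),"top@.322",onz(ray(T,a),.322)[:2],onz(ray(S,b),.322)[:2])
E
python3 m.py
```

```text
top -3.0 [ 11  21   9  27 146] [ 5.7 26. ] [  0.1331  -0.9911 390.0822 213.8562]
scene -9.0 [ 19  16  21  17 124] [23.6  5.4] [  0.7822   0.623  273.7097 264.1532]
{'top': array([390.1231, 214.0154]), 'scene': array([273.9901, 264.401 ])}
handle tri (array([ 0.4664, -0.2907,  0.0279]), np.float64(0.00045078358025729334)) top@36 [ 0.4657 -0.289   0.036 ] scene@30 [ 0.4667 -0.2917  0.03  ]
ring (array([ 0.5364, -0.303 ,  0.0191]), np.float64(0.0002567502401144383)) top@24 [ 0.5354 -0.3023  0.024 ]
FL (array([0.5159, 0.2969, 0.3143]), np.float64(0.0016081072626588145)) top@.322 [0.5132 0.2937] [0.5197 0.2916]
FR (array([ 0.6078, -0.0445,  0.3012]), np.float64(0.00454208123677603)) top@.322 [ 0.606  -0.0413] [ 0.6109 -0.0604]
RL (array([0.6826, 0.3378, 0.3169]), np.float64(0.003529761044528335)) top@.322 [0.6781 0.3337] [0.6859 0.3366]
RR (array([ 0.7751, -0.0022,  0.3098]), np.float64(0.002503858781329196)) top@.322 [ 0.7683 -0.0041] [ 0.7788 -0.0079]
```

The measured points check out. The handle mid-point is at z≈28 mm and the ring 71 mm further on at z≈19 mm (70 and 24 expected). The cabinet is about 353 mm wide and 172 mm deep with its top at 0.31 m and a yaw of about 15°. I'll move above the scoop.

```bash
python3 -m crank '[-1,-34,26.8,0,0,-1,-34,26.8,0,0,-1,-34,26.8,0,0,-1,-34,26.8,0,0,-1,-34,26.8,0,0,-1,-34,26.8,0,0,-1,-34,26.8,0,0,-1,-34,26.8,0,0,-1,-34,26.8,0,0,-1,-34,26.8,0,0,-1,-34,26.8,0,0,-1,0,0,0,7.5,-1,0,0,0,7.5,-1,0,0,0,7.5,-1,0,0,0,0,-1,0,0,0,0]' 60
cat >look.py <<'E'
import sys,pickle,cv2
from station import env,optics
s=env.sense();c=optics.camera(sys.argv[2] if len(sys.argv)>2 else "wrist");n=sys.argv[1]
cv2.imwrite(f"pics/{n}.png",c["frame"]);pickle.dump((s,c),open(n+".pkl","wb"))
E
python3 look.py w1; python3 -c "
from h import *
s,c=pickle.load(open('w1.pkl','rb'));print(s['time'],s['tcp_pos'],Ro.from_rotvec(s['orientation']).as_matrix()[:,0])
for p in [(.4487,-.2876,.024),(.4664,-.2907,.036),(.5364,-.303,.024)]: print(wpix(c,s,p))"
```

```text
time: 1.75
tcp_pos: [0.4486, -0.2882, 0.3038]
orientation: [-0.261, -3.131, -0.0]
ft_force: [0.9, -0.4, -0.0]
width: 0.0852
1.75 [ 0.44862407 -0.28815042  0.30379922] [-9.86235091e-01  1.65348974e-01  2.50779413e-04]
[325.56709737 168.91012158]
[325.43788431 186.71441861]
[324.91441302 239.41987366]
```

View pics/w1.png

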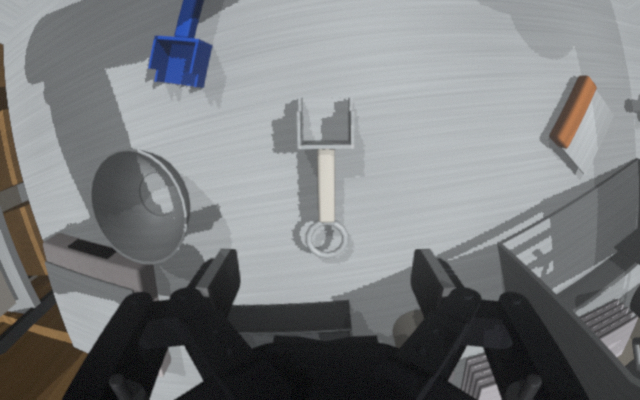

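The wrist view shows the scoop ring at (326,238) and the handle centred on (326,186). I predicted (325,239) and (325,187), so I'm aligned within 1 mm. I'll descend and grasp with the fingertips, because the gripper body must later pass above the cabinet roof.

```bash
python3 -m crank '[-1,0,0,43,0,-1,0,0,43,0,-1,0,0,43,0,-1,0,0,43,0,-1,0,0,34,0,-1,0,0,10,0,-1,0,0,0,0,1,0,0,0,0,1,0,0,0,0,1,0,0,0,0,1,0,0,0,0,1,0,0,0,0,1,0,0,0,0,1,0,0,0,0,1,0,0,0,0]' 110
```

```text
time: 3.3
tcp_pos: [0.4493, -0.2883, 0.089]
orientation: [0.265, 3.129, -0.001]
ft_force: [-1.2, 1.2, 8.3]
width: 0.0177
```

```bash
python3 -m crank '[1,0,0,-20,0,1,0,0,-40,0,1,0,0,-50,0,1,0,0,-50,0,1,0,0,-50,0,1,0,0,-50,0,1,0,0,-50,0,1,0,0,0,0,1,0,0,0,0]'
python3 look.py w2; python3 look.py s2 scene; python3 -c "
import cv2,numpy as np
a=cv2.imread('pics/w2.png');b=cv2.imread('pics/s2.png')
cv2.imwrite('pics/c2.png',np.vstack([a[100:320],cv2.resize(b[180:330,180:420],(640,400))]))"
```

```text
time: 4.2
tcp_pos: [0.4486, -0.2878, 0.3985]
orientation: [0.267, 3.128, 0.001]
ft_force: [0.1, 0.4, -5.1]
width: 0.0177
```

View pics/c2.png

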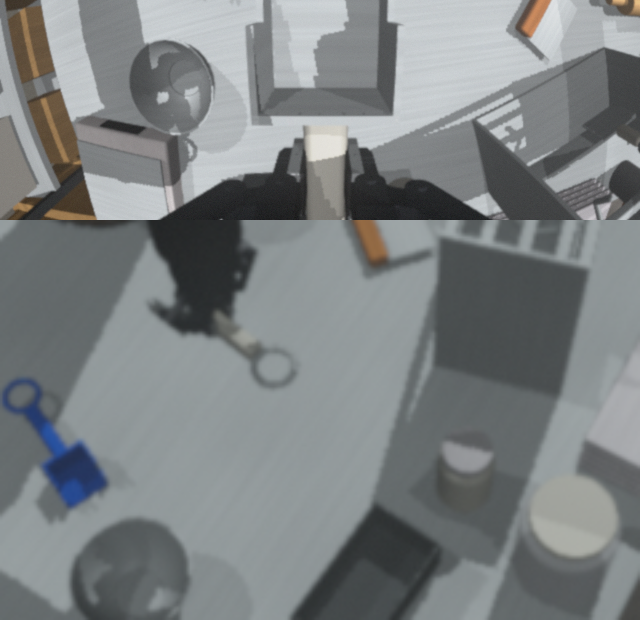

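```bash
python3 - <<'E'
from h import *
np.set_printoptions(precision=4,suppress=True)
s,c=pickle.load(open("w2.pkl","rb"));s2,S=pickle.load(open("s2.pkl","rb"))
Rm=Ro.from_rotvec(s["orientation"]).as_matrix();x=-Rm[:,0];y=Rm[:,1]
o,d=ray(S,(282,235.1));tc=s["tcp_pos"]
t=-(o-tc)@y/(d@y);P=o+t*d;print("ring: along,dz vs tcp",(P-tc)@x,(P-tc)[2])
for th in (0,10,20,30,45):
  a=np.radians(th);u=x*np.cos(a)+np.array([0,0,1])*np.sin(a);w=-x*np.sin(a)+np.array([0,0,1])*np.cos(a)
  g=tc+[0,0,-.064]
  print(th,[wpix(c,s,g+u*p[0]+y*p[1]+w*p[2]).round() for p in [(-.027,.03,.021),(-.027,-.03,.021),(-.082,.03,.021),(-.082,.03,-.024),(-.027,0.01,.012)]],pix(S,g+u*.088).round(),g[2]+.088*np.sin(a))
E
```

```text
ring: along,dz vs tcp 0.08525111927134416 -0.07410045477523208
0 [array([399., 228.]), array([250., 228.]), array([407.,  87.]), array([384.,  91.]), array([348., 220.])] [282. 234.] 0.3344773062577086
10 [array([397., 216.]), array([252., 216.]), array([398.,  82.]), array([379., 101.]), array([348., 212.])] [282. 231.] 0.34975834589239846
20 [array([395., 206.]), array([254., 206.]), array([391.,  85.]), array([375., 114.]), array([347., 207.])] [280. 228.] 0.36457507887036744
30 [array([392., 199.]), array([257., 199.]), array([385.,  91.]), array([372., 129.]), array([346., 203.])] [278. 224.] 0.3784773062577086
45 [array([389., 193.]), array([261., 193.]), array([378., 108.]), array([369., 153.]), array([345., 202.])] [274. 218.] 0.3967027030021248
```

The scoop is held level, with its ring at scene (282,235) against a level prediction of (282,234). Now I go up and over, to look down between the slats at the hooks.

```bash
python3 -m crank '[1,0,0,-20,-8.15,1,0,0,-20,-8.15,1,0,0,-20,-8.15,1,-37.8,21.2,0,0,1,-37.8,21.2,0,0,1,-37.8,21.2,0,0,1,-37.8,21.2,0,0,1,-37.8,21.2,0,0,1,-37.8,21.2,0,0,1,-37.8,21.2,0,0,1,-37.8,21.2,0,0,1,0,0,0,0]'
python3 look.py w3; python3 -c "
from h import *
s,c=pickle.load(open('w3.pkl','rb'));print(s['tcp_pos'],s['time'])
X=np.array([.966,.259]);Y=np.array([-.259,.966]);O=np.array([.655,.1496])
for n,p in {'hookR':(0,-.08,.22),'tipR':(-.03,-.08,.25),'hookL':(0,.08,.22),'tipL':(-.03,.08,.25),'FR':(-.1,-.18,.322),'RR':(.08,-.18,.322)}.items(): q=O+p[0]*X+p[1]*Y;print(n,wpix(c,s,[*q,p[2]]).round())"
```

```text
time: 5.5
tcp_pos: [0.7011, -0.043, 0.4516]
orientation: [0.407, -3.108, -0.002]
ft_force: [0.8, -0.5, -4.4]
width: 0.0174
[ 0.70110652 -0.04303248  0.45160211] 5.5
hookR [437. 186.]
tipR [450. 164.]
hookL [550. 187.]
tipL [570. 169.]
FR [353.  75.]
RR [347. 315.]
```

View pics/w3.png

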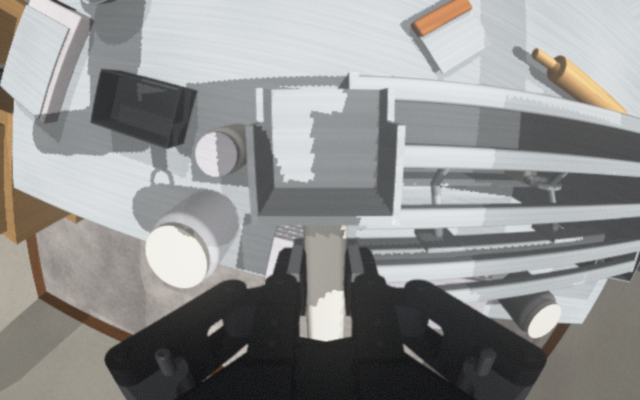

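The front-right roof corner is at (353,76), as predicted. A bare hook shows near (440,180) and a cluttered one, probably with the scraper, near (550,185). I'll enlarge to confirm.

```bash
python3 -c "
import cv2
a=cv2.imread('pics/w3.png')[150:270,400:600];cv2.imwrite('pics/c3.png',cv2.convertScaleAbs(cv2.resize(a,(800,480),interpolation=cv2.INTER_CUBIC),alpha=1.4,beta=10))"
```

```text
(no output)
```

View pics/c3.png

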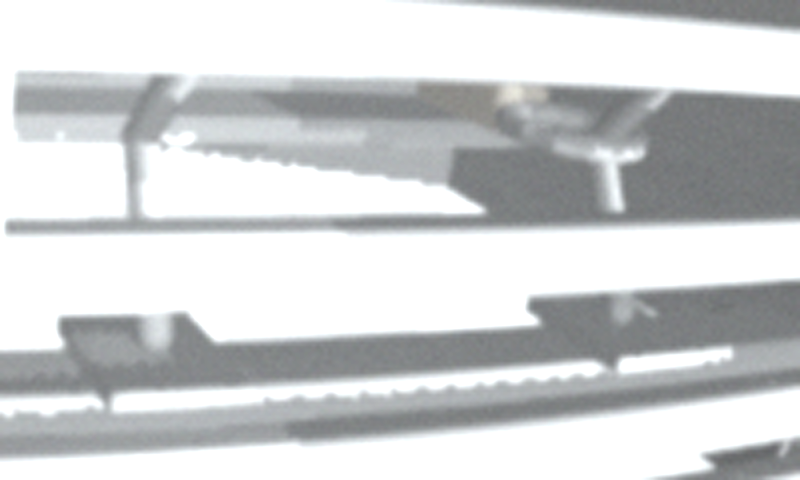

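The free hook is the right one, with its bend at (435,184) against a predicted (437,186). The left hook carries the scraper. Next I work out the seat and the move to a pre-insert place.

```bash
python3 - <<'E'
from h import *
np.set_printoptions(precision=4,suppress=True)
s,c=pickle.load(open('w3.pkl','rb'));_,d=pickle.load(open('d0.pkl','rb'))
P=onz(wray(c,s,(435,184.2)),.22);print("seat@.22",P)
X=np.array([.966,.259,0]);Y=np.array([-.259,.966,0])
print("pred",np.r_[.655,.1496,.22]-.08*Y, "top pix of seat",pix(d["top"],P))
# two points on the rear hook arm / front arm give the hook direction
R=Ro.from_rotvec(s["orientation"]).as_matrix();x=-R[:,0];print("tool -x yaw deg",np.degrees(np.arctan2(x[1],x[0])))
# slat front edge yaw: FR & a far point on the front slat edge at z=.322
for p in [(353,76),(450,86),(560,104),(620,118)]: print(onz(wray(c,s,p),.322))
tgt=P-.2*X; dl=tgt-s["tcp_pos"];print("tool delta mm",1000*(R.T@np.r_[dl[:2],0]))
E
```

```text
seat@.22 [0.6743 0.0696 0.22  ]
pred [0.6757 0.0723 0.22  ] top pix of seat [276.9254 137.3912]
tool -x yaw deg 14.905456072598888
[ 0.6058 -0.05    0.322 ]
[0.5915 0.0141 0.322 ]
[0.5666 0.1121 0.322 ]
[0.5441 0.1971 0.322 ]
tool delta mm [196.9807 115.3485   1.6733]
```

```bash
python3 -m crank '[1,39.4,23,0,0,1,39.4,23,0,0,1,39.4,23,0,0,1,39.4,23,0,0,1,39.4,23,0,0,1,0,0,0,0,1,0,0,0,0]'
python3 look.py s4 scene; python3 look.py t4 top;python3 look.py w4; python3 -c "
from h import *
s,c=pickle.load(open('s4.pkl','rb'));t=pickle.load(open('t4.pkl','rb'))[1]
R=Ro.from_rotvec(s['orientation']).as_matrix();g=s['tcp_pos']+[0,0,-.0645]-R[:,0]*.088;print(s['tcp_pos'],g,s['time'])
o=np.zeros((600,800,3),np.uint8)
for n,k in ((0,c),(1,t)):
    p=pix(k,g).round().astype(int);print(p,pix(k,g));o[:400,400*n:400*n+400]=cv2.resize(k['frame'][p[1]-40:p[1]+40,p[0]-40:p[0]+40],(400,400),interpolation=cv2.INTER_CUBIC)
o[400:,:320]=cv2.resize(cv2.imread('pics/w4.png'),(320,200));cv2.imwrite('pics/c4.png',o)"
```

```text
time: 6.25
tcp_pos: [0.4769, 0.0134, 0.458]
orientation: [-0.404, 3.115, 0.0]
ft_force: [0.8, 0.1, -3.0]
width: 0.0178
[0.47689062 0.01342021 0.45799273] [0.56198372 0.0358514  0.39356931] 6.25
[347 146] [346.95283003 146.00977819]
[285 161] [285.16405272 160.87449639]
```

View pics/c4.png

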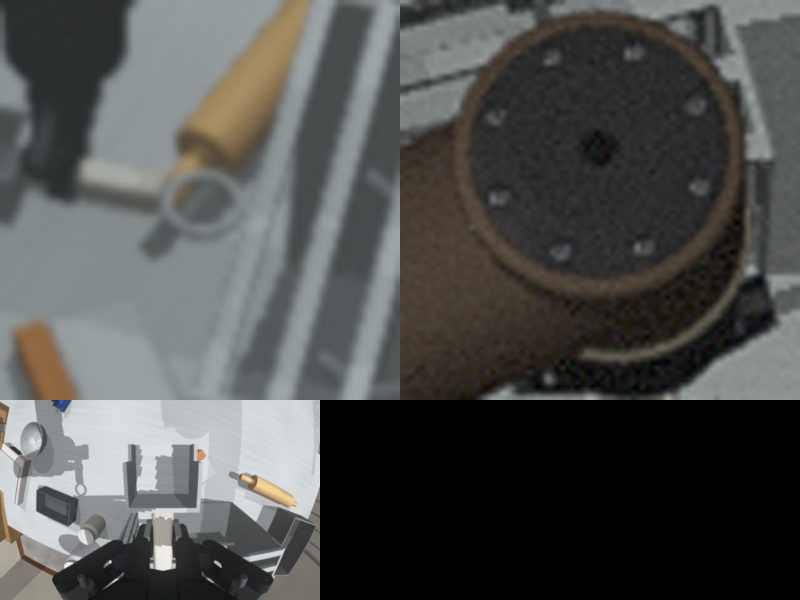

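The scene crop shows the ring at (347.4,146.4) against a level prediction of (347.0,146.0), so the scoop is level and the ring position is known. I'll check the seat against the scene view, then back off and descend to insertion height.

```bash
python3 - <<'E'
from h import *
np.set_printoptions(precision=4,suppress=True)
s,S=pickle.load(open('s4.pkl','rb'));sw,W=pickle.load(open('w3.pkl','rb'))
P=np.array([.6743,.0696,.22]);X=np.array([.9665,.2565,0]);Z=np.array([0,0,1])
for q in (0*X,-.03*X+.03*Z,.045*X+.026*Z): print(pix(S,P+q))
a=S["frame"][150:200,350:400];a=cv2.convertScaleAbs(cv2.resize(a,(600,600),interpolation=cv2.INTER_CUBIC),alpha=1.5)
cv2.imwrite("pics/c5.png",a)
E
python3 -m crank '[1,32,0,0,0,1,0,0,40,0,1,0,0,40,0,1,0,0,40,0,1,0,0,0,0,1,0,0,0,0]'
```

```text
[379.1378 184.3271]
[371.117  177.3427]
[393.1206 182.9035]
time: 7.0
tcp_pos: [0.4483, 0.0054, 0.3383]
orientation: [0.401, -3.114, 0.003]
ft_force: [-0.5, -0.0, -1.6]
width: 0.0175
```

View pics/c5.png

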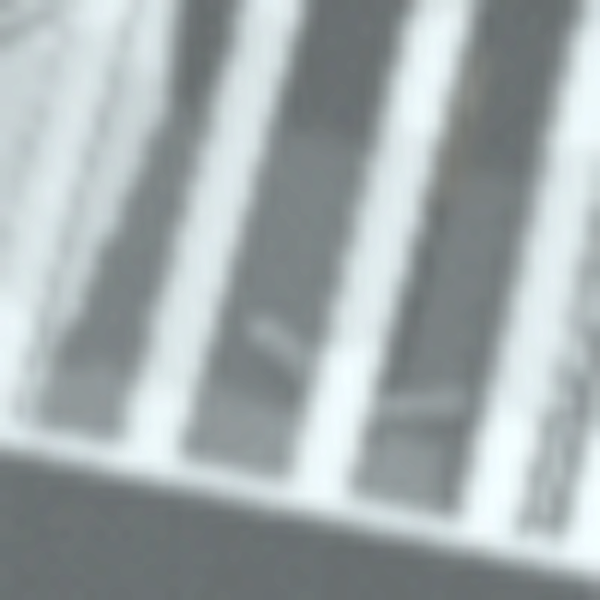

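The hook tip shows at scene (371.2,177.3) against a predicted (371.1,177.3), so the scene and wrist views agree on the hook's place and height. I go forward so that the ring is above the tip.

```bash
python3 -m crank '[1,-25,3.5,0,0,1,-25,0,0,0,1,-25,0,0,0,1,-20,0,0,0,1,-20,0,0,0,1,0,0,0,0,1,0,0,0,0]'
python3 - <<'E'
from h import *
from station import env
s=env.sense();R=Ro.from_rotvec(s["orientation"]).as_matrix();P=np.array([.6743,.0696,.22])
print(s["time"],s["tcp_pos"],s["ft_force"].round(1));q=s["tcp_pos"]-[0,0,.0645]-R[:,0]*.088+R[:,1]*.001-P
X=np.array([.9665,.2565,0]);Y=np.array([-.2565,.9665,0]);print("ring rel seat mm",1000*np.array([q@X,q@Y,q[2]]))
E
```

```text
time: 7.7
tcp_pos: [0.559, 0.0385, 0.3394]
orientation: [-0.402, 3.114, -0.0]
ft_force: [-0.3, -0.5, -2.8]
width: 0.017
7.7 [0.55903522 0.03846127 0.33940973] [-0.3 -0.5 -2.8]
ring rel seat mm [-31.39187778   0.22004501  55.0479073 ]
```

```bash
python3 -m crank '[1,0,0,5,0,1,0,0,5,0,1,0,0,4.5,0,1,0,0,0,0,1,0,0,0,0]'; python3 look.py s6 scene; python3 -c "
from h import *
s,c=pickle.load(open('s6.pkl','rb'));print(s['tcp_pos'])
cv2.imwrite('pics/c6.png',cv2.convertScaleAbs(cv2.resize(c['frame'][140:210,330:410],(800,600),interpolation=cv2.INTER_CUBIC),alpha=1.4))
P=np.array([.6743,.0696,.22]);X=np.array([.9665,.2565,0])
print(pix(c,P+[0,0,.041]-.031*X))"
```

```text
time: 8.2
tcp_pos: [0.5576, 0.0383, 0.3234]
orientation: [0.402, -3.116, 0.0]
ft_force: [0.5, -0.0, -3.4]
width: 0.0173
[0.55762665 0.03827969 0.32344127]
[371.07111295 175.3861529 ]
```

View pics/c6.png

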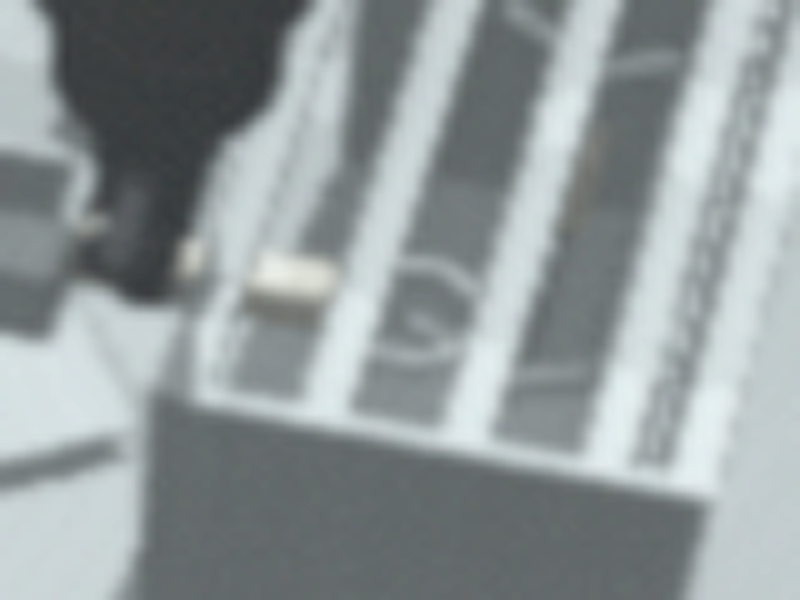

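The ring (crop centre about (425,308)) now encircles the hook tip (crop (412,318)), and there is no contact force. I release.

```bash
python3 -m crank '[-1,0,0,0,0,-1,0,0,0,0,-1,0,0,0,0,-1,0,0,0,0,-1,0,0,0,0,-1,0,0,0,0,-1,0,0,0,0,-1,0,0,0,0,-1,0,0,0,0,-1,0,0,0,0]'; python3 look.py s7 scene; python3 look.py w7; python3 -c "
import cv2,numpy as np
a=cv2.resize(cv2.imread('pics/s7.png')[140:240,310:410],(400,400),interpolation=cv2.INTER_CUBIC);b=cv2.imread('pics/w7.png')[:,120:520]
cv2.imwrite('pics/c7.png',np.hstack([cv2.convertScaleAbs(a,alpha=1.3),b]))"
```

```text
time: 9.25
tcp_pos: [0.5578, 0.0384, 0.3234]
orientation: [0.402, -3.116, 0.0]
ft_force: [-0.1, 0.3, -0.1]
width: 0.0855
```

View pics/c7.png

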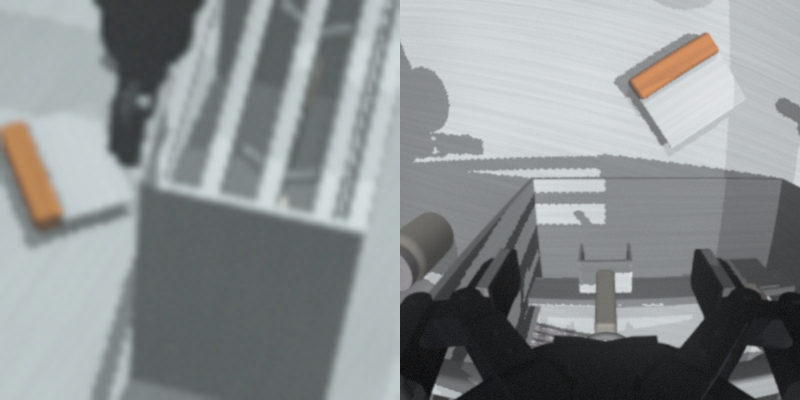

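The wrist view shows the scoop hanging upright below the hook, with its handle at crop (605,300) and bowl at (605,265). I back off, let it settle and check that it is still.

```bash
python3 -m crank '[-1,0,0,-10,0,-1,25,0,-10,0,-1,25,0,0,0,-1,20,0,0,0,-1,0,0,0,0,-1,0,0,0,0,-1,0,0,0,0,-1,0,0,0,0,-1,0,0,0,0,-1,0,0,0,0,-1,0,0,0,0,-1,0,0,0,0,-1,0,0,0,0,-1,0,0,0,0,-1,0,0,0,0,-1,0,0,0,0,-1,0,0,0,0,-1,0,0,0,0,-1,0,0,0,0,-1,0,0,0,0]'
python3 -m crank '[-1,0,0,0,0,-1,0,0,0,0,-1,0,0,0,0,-1,0,0,0,0,-1,0,0,0,0,-1,0,0,0,0,-1,0,0,0,0,-1,0,0,0,0,-1,0,0,0,0,-1,0,0,0,0]' >/dev/null
python3 look.py w8; python3 -m crank '[-1,0,0,0,0,-1,0,0,0,0,-1,0,0,0,0,-1,0,0,0,0]'>/dev/null; python3 look.py w9; python3 look.py t9 top; python3 - <<'E'
from h import *
a,b=[cv2.imread(f'pics/w{i}.png') for i in (8,9)]
dd=np.abs(a.astype(int)-b).max(2);print("moved px",(dd>40).sum(),dd.max())
s,c=pickle.load(open('w9.pkl','rb'));P=np.array([.6743,.0696,.22]);X=np.array([.9665,.2565,0]);Y=np.array([-.2565,.9665,0]);Z=np.array([0,0,1])
print(s["time"],s["tcp_pos"],s["ft_force"].round(1));r=P-.014*Z
print("pred ring,bowl corners (hang)",[wpix(c,s,r+q).round() for q in (0*Z,-.115*Z+.03*Y,-.115*Z-.03*Y,-.17*Z,-.025*Z,-.025*Z-.012*X)])
# bystanders: top view change, away from the arm
t0=cv2.imread('pics/top0.png').astype(int);t=pickle.load(open('t9.pkl','rb'))[1]["frame"].astype(int)
for n,(x,y) in {"bowl":(468,218),"jar/grey":(360,133),"whitejar":(370,82),"tin":(416,147),"pin":(160,232),"scraper":(276,227)}.items():
    dq=np.abs(t-t0).max(2)[y-18:y+18,x-18:x+18];print(n,(dq>40).mean().round(2))
cv2.imwrite('pics/c9.png',np.hstack([cv2.resize(b[150:400,200:450],(400,400)),cv2.resize(t[60:260,100:500].astype(np.uint8),(400,200)).repeat(2,0)]))
E
```

```text
time: 11.35
tcp_pos: [0.4901, 0.0206, 0.3434]
orientation: [-0.402, 3.116, 0.0]
ft_force: [0.7, -0.1, -0.9]
width: 0.0855
moved px 246 127
12.8 [0.49006389 0.02058665 0.343382  ] [0.5 0.6 0.2]
pred ring,bowl corners (hang) [array([326., 385.]), array([348., 317.]), array([303., 317.]), array([325., 294.]), array([326., 368.]), array([326., 361.])]
bowl 0.0
jar/grey 0.0
whitejar 0.0
tin 0.0
pin 0.28
scraper 0.0
```

View pics/c9.png

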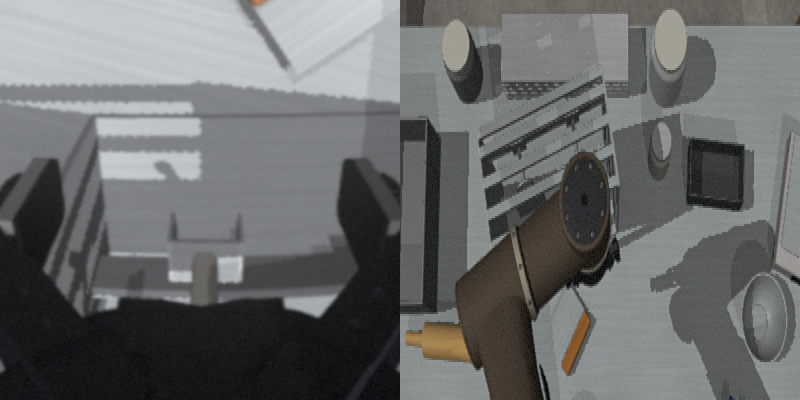

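The scoop hangs with its bowl at wrist px (306–352,301), about 3 px from centre. The bystanders are unchanged; the pin's difference is the arm passing in front of it. A few pixels were still changing, so I wait and compare again.

```bash
for i in 1 2; do python3 -m crank '[-1,0,0,0,0,-1,0,0,0,0,-1,0,0,0,0,-1,0,0,0,0,-1,0,0,0,0,-1,0,0,0,0,-1,0,0,0,0,-1,0,0,0,0,-1,0,0,0,0,-1,0,0,0,0]'|head -1; python3 look.py v$i; done; python3 look.py v3; python3 - <<'E'
from h import *
L=[cv2.imread(f'pics/{i}.png').astype(int)[260:350,290:370] for i in ('w8','w9','v1','v2','v3')]
F=[cv2.imread(f'pics/{i}.png').astype(int) for i in ('w8','w9','v1','v2','v3')]
for k in range(4):
    d=np.abs(F[k+1]-F[k]).max(2)>40;ys,xs=np.nonzero(d);print((np.abs(L[k+1]-L[k]).max(2)>40).sum(),d.sum(),(np.median(xs),np.median(ys)) if d.any() else '',np.bincount(ys//50,minlength=8))
E
```

```text
time: 13.9
time: 14.95
245 246 (np.float64(334.0), np.float64(319.0)) [  0   0   0   0   0  44 202   0]
215 216 (np.float64(334.0), np.float64(319.0)) [  0   0   0   0   0  37 179   0]
11 11 (np.float64(348.0), np.float64(321.0)) [ 0  0  0  0  0  0 11  0]
0 0  [0 0 0 0 0 0 0 0]
```

```bash
python3 -m crank '[-1,0,0,0,0,-1,0,0,0,0,-1,0,0,0,0,-1,0,0,0,0,-1,0,0,0,0,-1,0,0,0,0,-1,0,0,0,0,-1,0,0,0,0,-1,0,0,0,0,-1,0,0,0,0,-1,0,0,0,0,-1,0,0,0,0,-1,0,0,0,0,-1,0,0,0,0,-1,0,0,0,0,-1,0,0,0,0]'; python3 look.py v4; python3 -m crank '[-1,0,0,0,0,-1,0,0,0,0,-1,0,0,0,0]'|head -1; python3 look.py v5; python3 - <<'E'
from h import *
F=[cv2.imread(f'pics/v{i}.png').astype(int) for i in (4,5)]
s,c=pickle.load(open('v5.pkl','rb'))
print("moved",(np.abs(F[1]-F[0]).max(2)>25).sum())
P=np.array([.6743,.0696,.22-.014]);X=np.array([.9665,.2565,0]);Y=np.array([-.2565,.9665,0])
for th in (-15,0,8,15):
    a=np.radians(th);u=np.array([0,0,-1])*np.cos(a)+X*np.sin(a);w=np.cross(u,Y)
    print(th,[wpix(c,s,P+u*l+Y*y+w*z).round() for l,y,z in ((.115,.03,-.021),(.115,-.03,-.021),(.115,.03,.021),(.115,.03,.024),(.17,.03,.021),(.17,.03,-.024))])
f=F[1][250:360,300:360].mean(2);print(f[::5,28].astype(int),f[::5,8].astype(int),(F[1][310,290:370].mean(1)).astype(int))
from station import env; print(env.sense()["time"])
E
```

```text
time: 16.65
tcp_pos: [0.4901, 0.0206, 0.3434]
orientation: [0.402, -3.116, -0.0]
ft_force: [0.3, 0.0, 1.1]
width: 0.0857
time: 17.0
moved 0
-15 [array([350., 290.]), array([301., 290.]), array([348., 311.]), array([348., 312.]), array([346., 280.]), array([348., 258.])]
0 [array([349., 305.]), array([302., 305.]), array([348., 329.]), array([348., 330.]), array([346., 305.]), array([346., 280.])]
8 [array([348., 313.]), array([303., 313.]), array([347., 339.]), array([347., 340.]), array([345., 318.]), array([346., 293.])]
15 [array([348., 322.]), array([303., 322.]), array([347., 348.]), array([347., 350.]), array([345., 331.]), array([345., 304.])]
[132 128 127 127 126 129 126 125 128 128 105 124 104 102 102  98  99 102
  81  25  34  30] [198 171 133 128 128 128 125 129 123 114  99 126 124 123 183 178  91 127
  29  26  30  27] [129 130 129 130 133 134 132 134 134 134 136 139 142 135 126 125 124 126
 124 125 123 125 124 126 122 125 125 119 112 102 102 104 103 102 103 104
 100 103 104 105 104 101 107 137 170 179 176 160 146 141 144 152 172 178
 166 151 152 166 180 160 128 108  99 101 102 101 101 100  98  99 100  99
  96  96  95  98  99  96  94  94]
17.05
```

```bash
python3 -c "
from station import env
print(env.close_job())"
```

```text
the job is handed in; nothing more can be done
None
```

The white-handled scoop hangs by its ring on the free right-hand hook, mouth down, and I handed the job in at about 17 s. No verdict was reported back.

I gripped the handle with the fingertips so the gripper body could pass just above the cabinet roof. With the ring around the hook tip I let go, and the scoop swung down to hang.

- **Hanging:** in the wrist image the bowl's corners fit a scoop hanging within a few degrees of vertical. It sits about 3 px (about 3 mm) to the side of centre. I could not see the ring on the hook directly in the last pictures, because the gripper hid it.
- **Stillness:** the scoop was still swinging when I first compared pictures (12.8 s). In the final pair, taken about 0.3 s apart, no pixels changed.
- **Robot clear:** the arm had backed off and the force reading was about 1 N or less.
- **Other things on the bench:** the bowl, jar, loaf tin and scraper looked unchanged from above. About a quarter of the checked patch on the rolling pin differed. I put that down to the arm covering it, and nothing moved near the pin.

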